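Seat the feed gear on its key pin

ROBOT

A 6-joint arm with a two-finger parallel gripper is mounted at the origin on the work surface. World frame = base frame: x ahead of the robot, y to its left, z up, the work surface at z = 0. Lengths are in m, angles in rad, forces in N, time in s.
With the tool pointing down it reaches from about 0.4 to 0.825 m from the base axis. Payload 7 kg.
Tool frame: the origin (TCP) lies on the centre line of the jaws, within the pads' length; the fingertips stand 22 mm ahead of it and the grasp point (between the pads) lies 3 mm ahead of it; z points along the fingers, y is the line along which they close (so a half turn about z gives the same grasp; the last joint's range is limited). The gripper opens to 88 mm and grips with 3 to 60 N. Pads are 19 mm wide; open, the fingers measure 130 mm over their backs; the gripper's body (78 mm by 193 mm) begins 47 mm behind the grasp point.
Start: joints at [1.617, 0.359, 0.012, 0, -1.224, -0.288], TCP at [0.162, 0.655, 0.249] pointing down, gripper open.
Joint ranges: [-3.07, 3.07], [-1.43, 2.12], [-1.02, 1.25], [-3.03, 1.67], [-3.05, -0], [-3.03, 3.03]. Speed limits (rad/s): [2.39, 2.39, 3.01, 3.14, 3.14, 3.14].

INTERFACE

Orientations are given as [roll, pitch, yaw] about the fixed x, y, z axes, in that order (R = Rz(yaw) Ry(pitch) Rx(roll)).
In Python, from station import monitor, viewer, order gives the robot as it stands. The module is installed in compiled form; this text tells all that it offers.
- The arm moves only by the tool servo_tool, never from a script. Its argument "targets" is a list of rows, each an object with "angular": the turn, a rotation vector about the tool's x, y, z in degrees, a list of three; "xyz": the shift along the tool's x, y, z in cm, a list of three; "claw": the finger opening in cm, from 0 to 8.76. A call has 1 to 20 rows; each row shifts and turns the commanded pose from where the row before left it, along the tool's axes as they then stand; what a row does not reach is not made up. A row lasts 1/10 s, in which the tool goes at most 50 mm and 8.59 degrees, less where a joint would pass 70% of its speed; a pose out of reach is approached as far as the arm can. A call is refused whole if a number of a shift passes 5 or a number of a turn 8.59, either way. A call with a gripper value outside its range is refused whole. The fingers move at their own pace and stop on an object; "force" is the grip in N (left out, the last holds). Time passes only in rows, so rows that do not move let the fingers close. It gives the time, the measured TCP pose, the force, the opening and the grip force at its end, in the units of the state.
- monitor.get_state(): the state, without advancing time (a new reading comes with each control period).
- viewer.grab_frame(name): name is "side" or "top"; returns a dict with "color" (400x640x3 uint8, blue, green, red), "fovy" (degrees; the focal length in pixels is half the picture's height over the tangent of half this angle, whatever the lens; pixels are square), "cx", "cy" (the principal point, pixels), "R" (3x3) and "t" (3): a world point X has camera coordinates R X + t. Camera axes: x right, y down, z forward; pixel columns grow to the right and rows downward; lengths in m; the calibration is good to about 2 mm. A picture is of the moment at which its call begins. There is no depth.
- order.job_done(): hands the job in; it is judged then, once.
The state is a dict: "t": time; "q": joint angles; "qd": joint speeds; "joint_efforts": joint torques, N m; "eef_pos": TCP position; "ee_rot": TCP orientation; "force": force on the tool from outside, world axes, zero at the start; "moment": the same for the moment, N m; "width": finger opening in m; "gripper_force": force on a finger pad.
Only numpy, scipy, OpenCV 4.12 (cv2) and the standard library are available. Lean on these libraries where they do the work, as an engineer would, in place of code of your own. Each camera call takes 0.05 s, during which the arm holds its last target. There are 200 camera calls.

TASK

The off-white drive gear stands proud on its shaft because its rim notch does not sit at the steel key pin of the black drive unit. Push one of its upright ribs round with a fingertip, either way, until the notch is over the pin, then press the gear's hub straight down until the gear is fully home, and move the hand clear. Never pull the gear up off its shaft, and leave the other things on the bench standing where they are.

Things in the scene. Friction and masses are not known exactly. Their poses are not given: they have to be found in the camera images.
- drive_base: black drive unit fixed to the bench, a block 180 x 150 mm, 30 mm high, reaching from x = -78 to +102 mm. Origin on the bench under the gear's shaft; z up; x points from the shaft to the key pin. A small steel post on it (x = 82 to 98 mm, 20 mm wide, top 46 mm above the bench) shows outside the gear's rim and holds the key pin's outer end.
- key (a point): point on top of the key pin, 52 mm from the shaft axis, 41 mm above the bench. The key is a round steel pin, 8 mm thick, lying level and radially under the gear's rim, from 46 mm to 84 mm from the shaft axis; its outer part and the post that holds it show beyond the rim.
- drive_gear: off-white plastic toothed gear, 130 mm across the teeth, plate 6 mm thick. Origin on the shaft axis at the plate's underside: 42 mm above the bench at the start, 32 mm fully home. z up, x points to the notch. It turns either way without end about the upright shaft with light friction (0.06 N m) and stays where it is left.
- notch (a point): point in the middle of the notch, 52 mm from the axis, at the plate's upper face. The notch is a slot 12 mm wide, open at the rim and reaching in to 44 mm from the axis.
- rib (a point): middle of the upper edge of the rib opposite the notch, 35 mm from the axis. Three like upright radial ribs stand on the plate at 60, 180 (this one) and 300 degrees from the notch, counter-clockwise from above: 8 mm thick, from the hub to 52 mm from the axis, tops 26 mm above the plate's underside (68 mm above the bench at the start).
- hub_top (a point): centre of the flat top of the gear's round hub (40 mm across), on the shaft axis, where to press: 28 mm above the plate's underside, so 70 mm above the bench at the start, 60 mm when the gear is home.
- gear_seat (a joint): how far the gear has gone down its shaft, in m: 0 at the start, 0.010 fully home, negative if pulled up. A tight sliding fit: 4 to 8 N pushes it down, it stays where it is left and does not tip. Unless the notch is over the pin (within 2 mm; the pin's round top centres it from about 4 mm) the plate stops on the pin after 1 to 2 mm.
- ink_bottle_a: bystander: a grey ink bottle, 36 mm across, 85 mm tall. Origin at its underside centre.
- ink_bottle_b: bystander: a second, like ink bottle. Origin at its underside centre.
- screwdriver: bystander: a screwdriver lying, 170 mm long. Origin at its underside, at mid length.
- tape_roll: bystander: a roll of paper tape lying flat, 76 mm across, 18 mm high. Origin at its underside centre.
- spare_roller: bystander: a small black rubber roller with a hub, 44 mm across, 30 mm high. Origin at its underside centre.
- screw_tray: bystander: a grey divided tray, 90 x 70 x 22 mm. Origin at its underside centre.
- print_head: bystander: a black print-head carriage with six bays, 100 x 150 x 52 mm. Origin at its underside centre.

How it is judged:
By the outcome, as a careful person would: the job done as asked, in the order asked, and still so for the second after the job is handed in, with the robot touching nothing.
It also fails if it takes over 58 s, if anything falls off the work surface, if the arm or the gripper's body presses on something with over 40 N, if the wrist force passes 120 N, or if a joint passes its speed limit or range.

## Working session

There is one attempt and no reset: what is moved stays moved. The work goes in short steps, Python scripts to look and compute and a tool call to move; the robot and the scene stay as the last step left them, time stands still between calls to the robot, and variables do not carry over. Pictures are saved under pics/ and viewed, at most 10 in all, crops included, and the job is handed in when it is done.

Besides the shell and the picture viewer there is one more tool, called after "Request:" as name(argument=value, ...), one argument or row to a line, values as JSON. servo_tool: Moves the arm, as the interface text tells. Its arguments: {"type":"object","properties":{"targets":{"type":"array"},"force":{"type":"number"}},"required":["targets"]}

```bash
mkdir -p pics; cat > h.py <<'E'
import numpy as np, cv2
from station import monitor, viewer, order
def cam(n):
    f=viewer.grab_frame(n); f['f']=200/np.tan(np.radians(f['fovy'])/2); f['R']=np.array(f['R']); f['t']=np.array(f['t']); return f
def proj(f,X):
    c=np.atleast_2d(X)@f['R'].T+f['t']; return np.c_[c[:,0]/c[:,2]*f['f']+f['cx'],c[:,1]/c[:,2]*f['f']+f['cy']]
def plane(f,uv,z):
    uv=np.atleast_2d(uv); d=np.c_[(uv[:,0]-f['cx'])/f['f'],(uv[:,1]-f['cy'])/f['f'],np.ones(len(uv))]@f['R']
    o=-f['R'].T@f['t']; return o+d*((z-o[2])/d[:,2])[:,None]
E
python3 - <<'E'
from h import *
for n in('top','side'):
    f=cam(n); cv2.imwrite(f'pics/{n}0.png',f['color']); print(n,f['f'],-f['R'].T@f['t'],f['R'][2])
print(monitor.get_state())
E
```

```text
top 405.21692632093715 [0.55656293 0.09961463 0.90736132] [ 1.04227865e-01 -6.39878824e-04 -9.94553238e-01]
side 370.0138225279949 [0.28089733 0.62002956 0.64250469] [ 0.40313496 -0.62530969 -0.6681841 ]
{'t': 0.1, 'q': array([ 1.61713322e+00,  3.59330601e-01,  1.11298252e-02, -2.58029793e-04,
       -1.22410539e+00, -2.88081629e-01]), 'qd': array([-2.42220155e-04, -9.60092049e-04, -5.86758092e-04,  1.36763336e-03,
       -9.20949363e-04,  9.47626682e-05]), 'joint_efforts': array([-1.73703407e-03, -5.84163666e+01,  2.93747824e+01,  7.01544374e+00,
        1.00922061e-02, -5.87256682e-05]), 'eef_pos': array([0.16154898, 0.6549613 , 0.24770655]), 'ee_rot': array([ 3.14007611e+00, -1.96418597e-04, -2.41832442e-01]), 'force': array([0.13529663, 0.04290141, 0.62045665]), 'moment': array([-0.05053154,  0.01317974, -0.0392852 ]), 'gripper_force': 0.0, 'width': 0.08747724055202648}
```

View pics/top0.png

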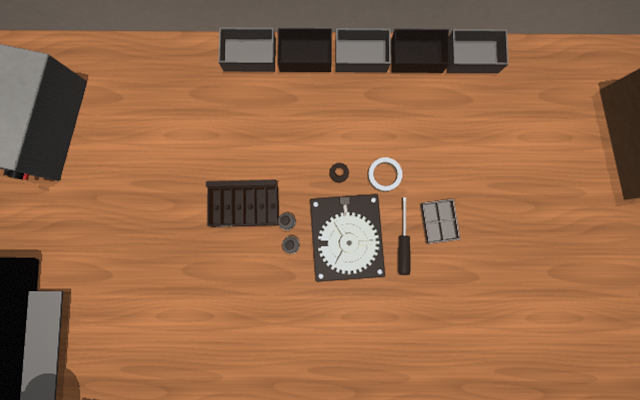

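View pics/side0.png

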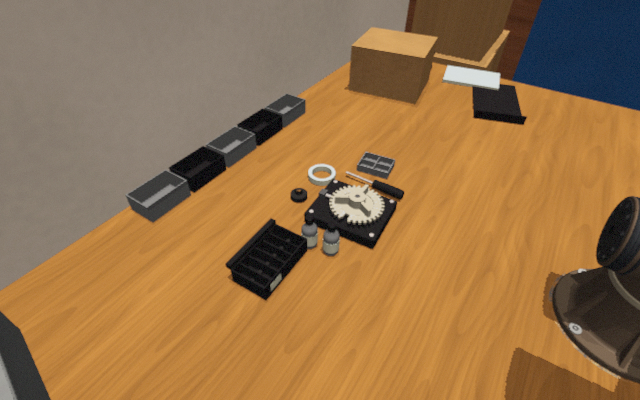

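The top view shows the gear at about (349,243), the key post above it at (345,201), and the notch on the left at (323,243). The bottles are to the left at (287,220) and (290,244). I'll measure these next.

```bash
python3 - <<'E'
from h import *
f=cam('top'); im=f['color']
hsv=cv2.cvtColor(im,cv2.COLOR_BGR2HSV)
m=((hsv[...,2]>140)&(hsv[...,1]<70)).astype(np.uint8); m[:195]=0;m[285:]=0;m[:,:312]=0;m[:,388:]=0
c=max(cv2.findContours(m,0,1)[0],key=cv2.contourArea)[:,0]
(u,v),r=cv2.minEnclosingCircle(c); print('circ',u,v,r)
ctr=plane(f,(u,v),.048)[0]; print('gear ctr',ctr,'R',np.linalg.norm(plane(f,(u+r,v),.048)[0]-ctr))
# polar sampling of whiteness at r=50..57mm at plate top
a=np.radians(np.arange(0,360,2))
g=cv2.cvtColor(im,cv2.COLOR_BGR2GRAY)
def samp(rr,z):
    P=np.c_[ctr[0]+rr*np.cos(a),ctr[1]+rr*np.sin(a),np.full(len(a),z)]
    return cv2.remap(g,proj(f,P).astype(np.float32)[None],None,1)[0]
s=np.mean([samp(x,.048) for x in(.047,.050,.053)],0)
print('dark at',[(int(np.degrees(x)),int(y)) for x,y in zip(a,s) if y<150])
s=np.mean([samp(x,.04) for x in(.072,.078)],0)
print('pin bright',[(int(np.degrees(x)),int(y)) for x,y in zip(a,s) if y>55])
# base screws/box: dark mask
d=((hsv[...,2]<60)).astype(np.uint8)|m; d[:190]=0;d[290:]=0;d[:,:304]=0;d[:,:]*=1;d[:,392:]=0
c=max(cv2.findContours(d,0,1)[0],key=cv2.contourArea)
bx=cv2.boxPoints(cv2.minAreaRect(c)); print(bx, plane(f,bx,.03)[:,:2])
for n,p in dict(bA=(287,219),bB=(290,244)).items(): print(n,plane(f,p,.085)[0])
print('screwdriver',plane(f,[(404,270),(404,236),(404,198)],.015)); print('tape',plane(f,(386,174),.018))
cv2.imwrite('pics/c1.png',cv2.resize(im[190:290,270:420],None,fx=5,fy=5,interpolation=2))
E
```

```text
circ 348.5 239.16175842285156 34.45697784423828
gear ctr [0.56374479 0.0338478  0.048     ] R 0.07275800782914305
dark at [(94, 87), (96, 60), (98, 67), (100, 72), (102, 71), (104, 77), (106, 142)]
pin bright [(0, 77), (2, 93), (4, 131), (6, 151), (8, 134), (10, 90), (12, 70), (14, 60), (16, 61), (18, 62), (20, 62), (22, 62), (24, 62), (26, 63), (28, 62), (29, 64), (32, 63), (34, 64), (36, 63), (38, 64), (40, 64), (42, 64), (44, 63), (46, 63), (48, 63), (50, 63), (52, 64), (54, 64), (56, 64), (58, 64), (59, 64), (62, 65), (64, 64), (66, 63), (68, 64), (70, 64), (72, 64), (74, 63), (76, 62), (78, 62), (80, 66), (82, 68), (84, 75), (86, 78), (88, 79), (90, 81), (92, 82), (94, 81), (96, 80), (98, 81), (100, 82), (102, 82), (104, 78), (106, 70), (108, 67), (110, 63), (112, 62), (114, 64), (116, 64), (118, 68), (119, 64), (122, 68), (124, 66), (126, 66), (128, 70), (130, 74), (132, 76), (134, 68), (136, 65), (138, 78), (140, 88), (142, 82), (144, 71), (146, 68), (148, 87), (150, 107), (152, 99), (154, 72), (156, 68), (158, 92), (160, 112), (162, 111), (164, 81), (166, 64), (168, 89), (170
[... 782 characters left out ...]
62), (310, 62), (312, 63), (314, 62), (316, 62), (318, 62), (320, 62), (322, 61), (324, 62), (326, 62), (328, 62), (330, 61), (332, 62), (334, 61), (336, 61), (338, 62), (340, 62), (342, 62), (344, 61), (346, 62), (348, 61), (350, 62), (352, 61), (354, 61), (356, 61), (358, 66)]
[[303.5 241.5]
 [346.5 198.5]
 [391.  243. ]
 [348.  286. ]] [[ 0.55833878  0.1294094 ]
 [ 0.65202651  0.0366246 ]
 [ 0.55618064 -0.05904278]
 [ 0.46459029  0.03376279]]
bA [0.60348289 0.16146236 0.085     ]
bB [0.55305796 0.1547283  0.085     ]
screwdriver [[ 0.49792005 -0.08926881  0.015     ]
 [ 0.57160967 -0.09048981  0.015     ]
 [ 0.65550335 -0.09187989  0.015     ]]
tape [[ 0.70859842 -0.05211623  0.018     ]]
```

View pics/c1.png

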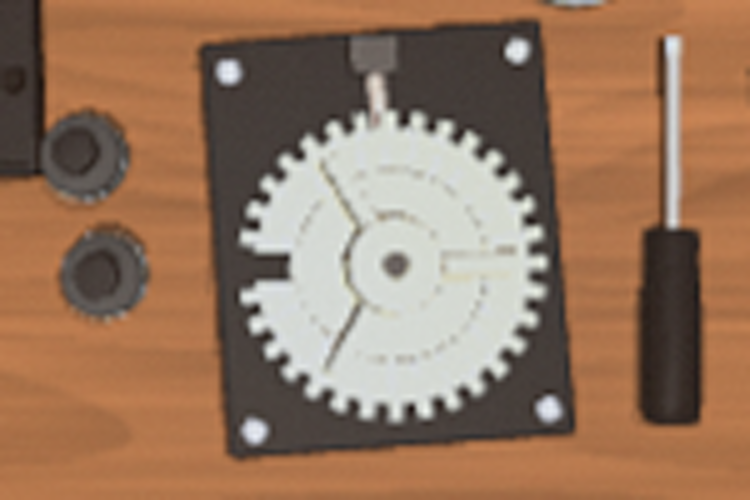

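```bash
python3 - <<'E'
from h import *
f=cam('top')
px=lambda x,y:((x+.5)/5-.5+270,(y+.5)/5-.5+190)
c1=plane(f,px(395.5,266),.046)[0]; c2=plane(f,px(396,264),.070)[0]
n=plane(f,px(268,266),.045)[0]; p=plane(f,px(374,52),.046)[0]
print(c1,c2); c=(c1+c2)/2
for nm,q in(('notch',n),('post',p)):
    d=q-c; print(nm,np.hypot(*d[:2]),np.degrees(np.arctan2(d[1],d[0])))
e=plane(f,[px(203,45),px(540,22),px(573,432),px(233,456)],.03); print(e)
for i,j in((0,1),(1,2),(2,3),(3,0)): d=e[j]-e[i]; print(np.hypot(*d[:2]),np.degrees(np.arctan2(d[1],d[0])))
s=monitor.get_state(); y=s['ee_rot'][2]; d=c[:2]-s['eef_pos'][:2]
print('tool shift cm',100*np.array([d@[np.cos(y),np.sin(y)],d@[np.sin(y),-np.cos(y)]]),np.degrees(y))
E
```

```text
[0.55610762 0.03328944 0.046     ] [0.55693908 0.03492998 0.07      ]
notch 0.05307951833959596 90.77537441896143
post 0.09087842445530776 5.150507345698084
[[ 0.65135442  0.11568222  0.03      ]
 [ 0.66228637 -0.03121979  0.03      ]
 [ 0.48601759 -0.04359185  0.03      ]
 [ 0.47512636  0.10155538  0.03      ]]
0.14730820695182156 -85.74408512576755
0.17670244004430605 -175.98507218473847
0.14555527598680004 94.29118844633852
0.17679337028793313 4.583158849302054
tool shift cm [53.21502283 50.83426238] -13.854954004907023
```

Request:
servo_tool(
  targets=[
    {"xyz": [1.3,1.3,0],"angular": [0,0,0],"claw": 6},
    {"xyz": [2.8,2.66,0],"angular": [0,0,0],"claw": 6},
    {"xyz": [2.8,2.66,0],"angular": [0,0,0],"claw": 6},
    {"xyz": [2.8,2.66,0],"angular": [0,0,0],"claw": 6},
    {"xyz": [2.8,2.66,0],"angular": [0,0,0],"claw": 6},
    {"xyz": [2.8,2.66,0],"angular": [0,0,0],"claw": 6},
    {"xyz": [2.8,2.66,0],"angular": [0,0,0],"claw": 6},
    {"xyz": [2.8,2.66,0],"angular": [0,0,0],"claw": 6},
    {"xyz": [2.8,2.66,0],"angular": [0,0,0],"claw": 6},
    {"xyz": [2.8,2.66,0],"angular": [0,0,0],"claw": 6},
    {"xyz": [2.8,2.66,0],"angular": [0,0,0],"claw": 6},
    {"xyz": [2.8,2.66,0],"angular": [0,0,0],"claw": 6},
    {"xyz": [2.8,2.66,0],"angular": [0,0,0],"claw": 6},
    {"xyz": [2.8,2.66,0],"angular": [0,0,0],"claw": 6},
    {"xyz": [2.8,2.66,0],"angular": [0,0,0],"claw": 6},
    {"xyz": [2.8,2.66,0],"angular": [0,0,0],"claw": 6},
    {"xyz": [2.8,2.66,0],"angular": [0,0,0],"claw": 6},
    {"xyz": [2.8,2.66,0],"angular": [0,0,0],"claw": 6},
    {"xyz": [2.8,2.66,0],"angular": [0,0,0],"claw": 6},
    {"xyz": [1.5,1.6,0],"angular": [0,0,0],"claw": 6},
  ],
)

```text
t: 2.2
eef_pos: [0.5575, 0.0327, 0.2483]
ee_rot: [3.141, 0.0, -0.243]
force: [0.0, 1.1, -0.1]
width: 0.0602
gripper_force: 0.0
```

Request:
servo_tool(
  targets=[
    {"xyz": [0,0,0],"angular": [0,0,6.5],"claw": 6},
    {"xyz": [0,0,0],"angular": [0,0,6.5],"claw": 6},
    {"xyz": [0,0,4],"angular": [0,0,0],"claw": 6},
    {"xyz": [0,0,4],"angular": [0,0,0],"claw": 6},
    {"xyz": [0,0,1],"angular": [0,0,0],"claw": 6},
    {"xyz": [0,0,0],"angular": [0,0,0],"claw": 6},
    {"xyz": [0,0,0],"angular": [0,0,0],"claw": 6},
  ],
)

```text
t: 2.9
eef_pos: [0.5577, 0.0352, 0.1601]
ee_rot: [-3.141, -0.002, -0.468]
force: [-0.2, 0.1, 0.3]
width: 0.0601
gripper_force: 0.0
```

Request:
servo_tool(
  targets=[
    {"xyz": [-0.05,0.15,3],"angular": [0,0,0],"claw": 6},
    {"xyz": [0,0,2],"angular": [0,0,0],"claw": 6},
    {"xyz": [0,0,1],"angular": [0,0,0],"claw": 6},
    {"xyz": [0,0,0.6],"angular": [0,0,0],"claw": 6},
    {"xyz": [0,0,0.6],"angular": [0,0,0],"claw": 6},
    {"xyz": [0,0,0.6],"angular": [0,0,0],"claw": 6},
    {"xyz": [0,0,0.6],"angular": [0,0,0],"claw": 6},
    {"xyz": [0,0,0],"angular": [0,0,0],"claw": 6},
    {"xyz": [0,0,0],"angular": [0,0,0],"claw": 6},
  ],
)

```text
t: 3.8
eef_pos: [0.5555, 0.0338, 0.0746]
ee_rot: [3.141, 0.0, -0.469]
force: [-0.2, -0.3, -0.2]
width: 0.0599
gripper_force: 0.0
```

```bash
python3 - <<'E'
from h import *
f=cam('side'); im=f['color']; cv2.imwrite('pics/s1.png',cv2.resize(im[130:270,270:430],None,fx=4,fy=4,interpolation=2))
s=monitor.get_state(); print(s['eef_pos'],s['force'],s['moment'])
E
```

```text
[0.55564387 0.03384955 0.07478385] [0.72292984 0.3955269  0.09675256] [ 0.00114498 -0.02644855  0.02488927]
```

View pics/s1.png

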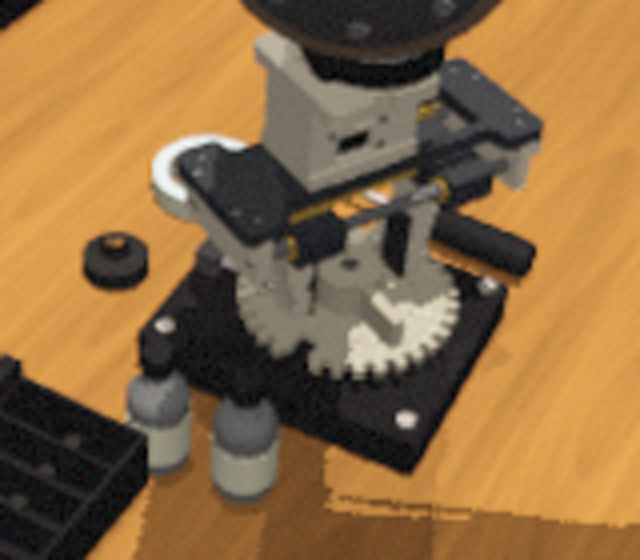

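The fingers straddle the hub clear of the ribs, and the notch is at crop (315,345). Next I'll turn the gear clockwise, stopping short of the pin.

Request:
servo_tool(
  targets=[
    {"xyz": [0,0,0],"angular": [0,0,3],"claw": 6},
    {"xyz": [0,0,0],"angular": [0,0,3],"claw": 6},
    {"xyz": [0,0,0],"angular": [0,0,3],"claw": 6},
    {"xyz": [0,0,0],"angular": [0,0,5],"claw": 6},
    {"xyz": [0,0,0],"angular": [0,0,6],"claw": 6},
    {"xyz": [0,0,0],"angular": [0,0,6],"claw": 6},
    {"xyz": [0,0,0],"angular": [0,0,6],"claw": 6},
    {"xyz": [0,0,0],"angular": [0,0,6],"claw": 6},
    {"xyz": [0,0,0],"angular": [0,0,6],"claw": 6},
    {"xyz": [0,0,0],"angular": [0,0,6],"claw": 6},
    {"xyz": [0,0,0],"angular": [0,0,6],"claw": 6},
    {"xyz": [0,0,0],"angular": [0,0,6],"claw": 6},
    {"xyz": [0,0,0],"angular": [0,0,6],"claw": 6},
    {"xyz": [0,0,0],"angular": [0,0,6],"claw": 6},
    {"xyz": [0,0,0],"angular": [0,0,4],"claw": 6},
    {"xyz": [0,0,0],"angular": [0,0,3],"claw": 6},
    {"xyz": [0,0,0],"angular": [0,0,2],"claw": 6},
    {"xyz": [0,0,0],"angular": [0,0,0],"claw": 6},
    {"xyz": [0,0,0],"angular": [0,0,0],"claw": 6},
  ],
)

```text
t: 5.75
eef_pos: [0.5559, 0.0341, 0.0749]
ee_rot: [-3.141, 0.001, -1.916]
force: [1.0, 1.7, -0.6]
width: 0.0604
gripper_force: 0.9
```

```bash
python3 - <<'E'
from h import *
f=cam('side'); im=f['color']; A=cv2.resize(im[150:260,290:410],None,fx=4,fy=4,interpolation=2)
g=cam('top'); B=cv2.resize(g['color'][190:290,310:390],None,fx=4.4,fy=4.4,interpolation=2)
cv2.imwrite('pics/s2.png',np.hstack([A,cv2.resize(B,(300,440))]))
s=monitor.get_state(); print(s['eef_pos'],np.degrees(s['ee_rot'][2]),s['force'],s['moment'])
# expected pixels: notch centre at angles
c=np.array([.5565,.034])
for a in (4.5,10,15,20): 
    r=np.radians(a); print(a,proj(f,[c[0]+.055*np.cos(r),c[1]+.055*np.sin(r),.048])[0]*4-[1160,600])
E
```

```text
[0.55586253 0.03404043 0.07488223] -109.79270563321734 [1.29108686 2.2198337  0.50318791] [ 0.76151723 -0.30245165  0.06177464]
4.5 [177.53473188 174.91499647]
10 [173.94005385 180.13596666]
15 [171.3279783  185.11765704]
20 [169.3675821  190.28864747]
```

View pics/s2.png

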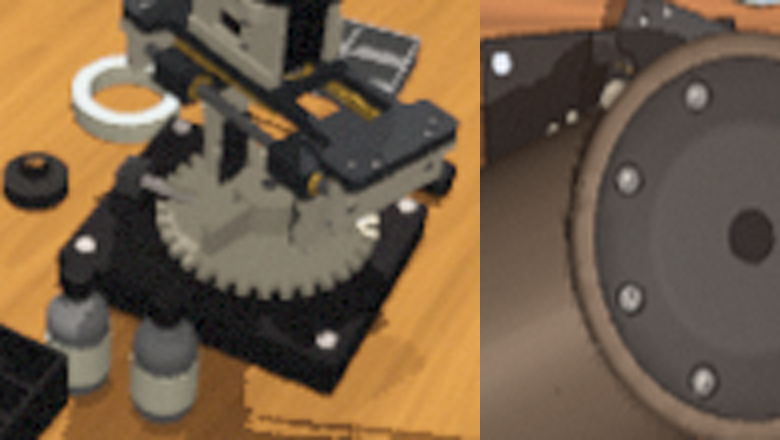

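Request:
servo_tool(
  targets=[
    {"xyz": [0,0,0],"angular": [0,0,3],"claw": 6},
    {"xyz": [0,0,0],"angular": [0,0,3],"claw": 6},
    {"xyz": [0,0,0],"angular": [0,0,2],"claw": 6},
    {"xyz": [0,0,0],"angular": [0,0,1],"claw": 6},
    {"xyz": [0,0,0],"angular": [0,0,0],"claw": 6},
    {"xyz": [0,0,0],"angular": [0,0,0],"claw": 6},
    {"xyz": [0,0,0],"angular": [0,0,-3],"claw": 6},
    {"xyz": [0,0,0],"angular": [0,0,-3],"claw": 6},
    {"xyz": [0,0,0],"angular": [0,0,0],"claw": 6},
    {"xyz": [0,0,-1],"angular": [0,0,0],"claw": 6},
    {"xyz": [0,0,-2],"angular": [0,0,0],"claw": 6},
    {"xyz": [0,0,-4],"angular": [0,0,0],"claw": 6},
    {"xyz": [0,0,-4],"angular": [0,0,0],"claw": 6},
    {"xyz": [3,-1.3,0],"angular": [0,0,0],"claw": 6},
    {"xyz": [4,-1.7,0],"angular": [0,0,0],"claw": 6},
    {"xyz": [4,-1.7,0],"angular": [0,0,0],"claw": 6},
    {"xyz": [4,-1.7,0],"angular": [0,0,0],"claw": 6},
    {"xyz": [2,-0.8,0],"angular": [0,0,0],"claw": 6},
    {"xyz": [0,0,0],"angular": [0,0,0],"claw": 6},
  ],
)

```text
t: 7.75
eef_pos: [0.5551, -0.1536, 0.1851]
ee_rot: [3.141, -0.0, -1.974]
force: [0.2, 0.4, 0.1]
width: 0.0599
gripper_force: 0.0
```

```bash
python3 - <<'E'
from h import *
f=cam('top'); im=f['color']; A=cv2.resize(im[190:290,305:395],None,fx=4,fy=4,interpolation=2)
g=cam('side'); B=cv2.resize(g['color'][160:260,300:400],None,fx=4,fy=4,interpolation=2)
cv2.imwrite('pics/s3.png',np.hstack([A,B]))
s=monitor.get_state(); print(s['eef_pos'],np.degrees(s['ee_rot'][2]))
c=np.array([.5565,.034]); a=np.radians(np.arange(-40,41,1.))
G=cv2.cvtColor(im,cv2.COLOR_BGR2GRAY)
for r in(.047,.05,.053):
    P=np.c_[c[0]+r*np.cos(a),c[1]+r*np.sin(a),np.full(len(a),.047)]
    v=cv2.remap(G,proj(f,P).astype(np.float32)[None],None,1)[0]; print(r,v[10:71].tolist())
E
```

```text
[ 0.55548704 -0.15139319  0.18498512] -112.9870586730693
0.047 [84, 83, 83, 84, 84, 83, 83, 83, 83, 83, 83, 82, 82, 81, 80, 79, 79, 81, 82, 81, 81, 80, 80, 80, 80, 80, 80, 80, 79, 80, 80, 81, 81, 80, 80, 80, 80, 80, 80, 81, 81, 81, 80, 80, 80, 80, 79, 79, 79, 79, 79, 80, 82, 81, 81, 80, 81, 82, 83, 83, 83]
0.05 [83, 82, 82, 83, 82, 82, 81, 80, 80, 80, 80, 80, 80, 81, 81, 81, 81, 80, 79, 78, 78, 78, 78, 77, 77, 78, 80, 80, 79, 78, 78, 77, 77, 78, 78, 79, 79, 79, 78, 78, 78, 78, 78, 78, 79, 79, 79, 79, 79, 79, 78, 78, 79, 79, 79, 80, 80, 80, 81, 82, 81]
0.053 [80, 80, 81, 81, 81, 81, 80, 79, 79, 79, 78, 78, 79, 79, 78, 79, 78, 78, 78, 78, 77, 76, 76, 76, 76, 76, 75, 75, 76, 76, 76, 76, 76, 75, 76, 76, 77, 77, 77, 77, 76, 76, 76, 76, 77, 77, 77, 77, 77, 77, 77, 77, 78, 78, 77, 77, 77, 78, 78, 79, 79]
```

View pics/s3.png

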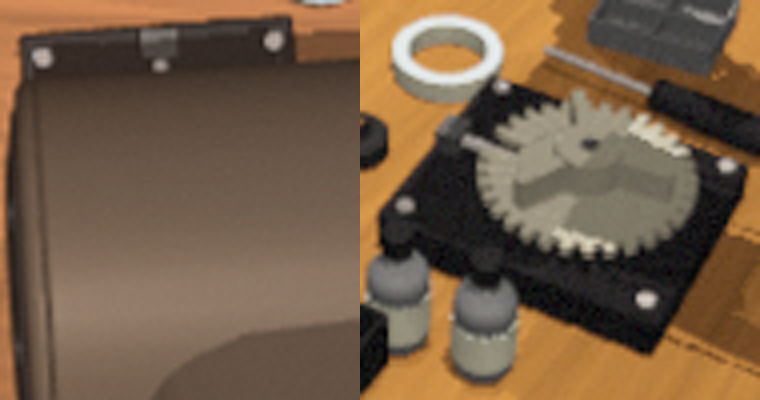

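The arm blocks the top view, but the side view is clear. The pin runs to crop (515,155), right at the notch. I'll measure the angle in the side view.

```bash
python3 - <<'E'
from h import *
f=cam('side'); im=f['color']
c=np.array([.5565,.034]); a=np.radians(np.arange(-30,40.1,.5)); r=np.linspace(.04,.09,60)
A,Rr=np.meshgrid(a,r)
P=np.c_[(c[0]+Rr*np.cos(A)).ravel(),(c[1]+Rr*np.sin(A)).ravel(),np.full(A.size,.045)]
uv=proj(f,P).astype(np.float32).reshape(*A.shape,2)
w=cv2.remap(im,uv,None,cv2.INTER_CUBIC); w=cv2.resize(w,None,fx=5,fy=6,interpolation=1)
for d in range(-30,41,10): cv2.putText(w,str(d),((d+30)*10,350),0,.5,(0,0,255)); cv2.line(w,((d+30)*10,325),((d+30)*10,335),(0,0,255),1)
B=cv2.resize(im[175:225,310:370],None,fx=10,fy=10,interpolation=2)[:230]
cv2.imwrite('pics/s4.png',np.vstack([w,np.pad(B,((0,0),(0,w.shape[1]-600),(0,0)))]))
# shaft/hub check and pin axis predicted
for q in([c[0],c[1],.07],): print(proj(f,q)-[310,175])
for d in(0,4.5,9):
  t=np.radians(d);print(d,(proj(f,[[c[0]+R*np.cos(t),c[1]+R*np.sin(t),.041] for R in(.066,.084)])-[310,175])*10)
E
```

```text
[[45.8242768  19.35457189]]
0 [[213.07153992 182.02383062]
 [151.08657535 155.1105961 ]]
4.5 [[202.59633304 194.05168355]
 [137.55952486 170.18673833]]
9 [[193.52838997 206.71565091]
 [125.77057397 186.09191319]]
```

View pics/s4.png

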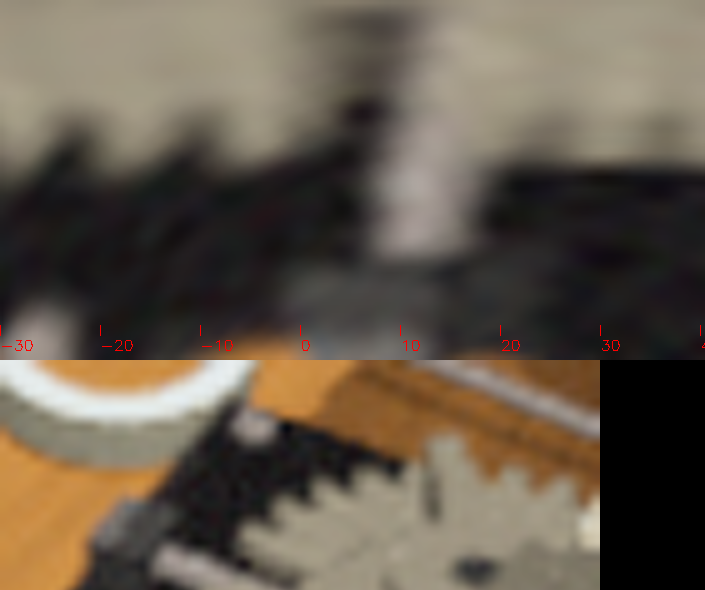

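Request:
servo_tool(
  targets=[
    {"xyz": [3,-1.3,0],"angular": [0,0,0],"claw": 0},
    {"xyz": [4,-1.7,0],"angular": [0,0,0],"claw": 0},
    {"xyz": [4,-1.7,0],"angular": [0,0,0],"claw": 0},
    {"xyz": [4,-1.7,0],"angular": [0,0,0],"claw": 0},
    {"xyz": [1,-0.4,0],"angular": [0,0,0],"claw": 0},
    {"xyz": [0,0,0],"angular": [0,0,0],"claw": 0},
    {"xyz": [0,0,0],"angular": [0,0,0],"claw": 0},
  ],
)

```text
t: 8.6
eef_pos: [0.5564, -0.3236, 0.1845]
ee_rot: [3.141, 0.0, -1.969]
force: [-0.4, 0.4, -0.1]
width: 0.0093
gripper_force: 0.0
```

```bash
python3 - <<'E'
from h import *
f=cam('top'); im=f['color']
c=np.array([.5565,.034]); a=np.radians(np.arange(-30,40.1,.5)); r=np.linspace(.04,.09,60)
A,Rr=np.meshgrid(a,r)
P=np.c_[(c[0]+Rr*np.cos(A)).ravel(),(c[1]+Rr*np.sin(A)).ravel(),np.full(A.size,.045)]
w=cv2.remap(im,proj(f,P).astype(np.float32).reshape(*A.shape,2),None,cv2.INTER_CUBIC); w=cv2.resize(w,None,fx=5,fy=5,interpolation=1)
for d in range(-30,41,10): cv2.putText(w,str(d),((d+30)*10,290),0,.5,(0,0,255)); cv2.line(w,((d+30)*10,270),((d+30)*10,280),(0,0,255),1)
B=cv2.resize(im[195:275,310:390],None,fx=3.5,fy=3.5,interpolation=2)
cv2.imwrite('pics/s5.png',np.vstack([w,np.pad(B,((0,0),(0,w.shape[1]-280),(0,0)))]))
s=monitor.get_state(); print(s['eef_pos'],np.degrees(s['ee_rot']),s['width'],s['t'])
E
```

```text
[ 0.55652852 -0.32325352  0.18468998] [ 1.79993187e+02  1.08950365e-02 -1.12790435e+02] 0.005550498434099115 8.65
```

View pics/s5.png

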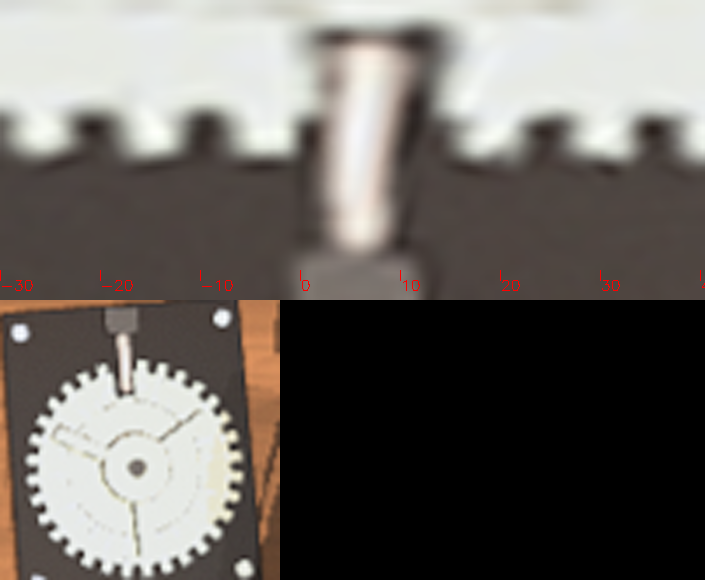

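The notch spans about 0.5–13°, centred at 6.8°, and the pin is at 6.3°, so they are aligned to within 1 mm. I'll move over the hub with the fingers closed and press.

Request:
servo_tool(
  targets=[
    {"xyz": [-2,0.84,0],"angular": [0,0,0],"claw": 0},
    {"xyz": [-4,1.68,0],"angular": [0,0,0],"claw": 0},
    {"xyz": [-4,1.68,0],"angular": [0,0,0],"claw": 0},
    {"xyz": [-4,1.68,0],"angular": [0,0,0],"claw": 0},
    {"xyz": [-4,1.68,0],"angular": [0,0,0],"claw": 0},
    {"xyz": [-4,1.68,0],"angular": [0,0,0],"claw": 0},
    {"xyz": [-4,1.68,0],"angular": [0,0,0],"claw": 0},
    {"xyz": [-4,1.68,0],"angular": [0,0,0],"claw": 0},
    {"xyz": [-2,0.84,0],"angular": [0,0,0],"claw": 0},
    {"xyz": [-0.9,0.36,0],"angular": [0,0,0],"claw": 0},
    {"xyz": [0,0,3],"angular": [0,0,0],"claw": 0},
    {"xyz": [0,0,3],"angular": [0,0,0],"claw": 0},
    {"xyz": [0,0,1.5],"angular": [0,0,0],"claw": 0},
    {"xyz": [0,0,0.5],"angular": [0,0,0],"claw": 0},
    {"xyz": [0,0,0],"angular": [0,0,0],"claw": 0},
    {"xyz": [0,0,0],"angular": [0,0,0],"claw": 0},
  ],
)

```text
t: 10.25
eef_pos: [0.5575, 0.0323, 0.1056]
ee_rot: [-3.14, 0.001, -1.969]
force: [0.3, 0.9, 0.4]
width: 0.0007
gripper_force: 0.0
```

Request:
servo_tool(
  targets=[
    {"xyz": [-0.1,0.15,0.5],"angular": [0,0,0],"claw": 0},
    {"xyz": [0,0,0.3],"angular": [0,0,0],"claw": 0},
    {"xyz": [0,0,0.2],"angular": [0,0,0],"claw": 0},
    {"xyz": [0,0,0.2],"angular": [0,0,0],"claw": 0},
    {"xyz": [0,0,0.2],"angular": [0,0,0],"claw": 0},
    {"xyz": [0,0,0.2],"angular": [0,0,0],"claw": 0},
    {"xyz": [0,0,0.2],"angular": [0,0,0],"claw": 0},
    {"xyz": [0,0,0],"angular": [0,0,0],"claw": 0},
  ],
)

```text
t: 11.05
eef_pos: [0.5559, 0.0336, 0.0864]
ee_rot: [-3.142, -0.0, -1.97]
force: [-0.3, -1.3, 0.6]
width: 0.0005
gripper_force: 0.5
```

Request:
servo_tool(
  targets=[
    {"xyz": [0,0,0.1],"angular": [0,0,0],"claw": 0},
    {"xyz": [0,0,0.1],"angular": [0,0,0],"claw": 0},
    {"xyz": [0,0,0],"angular": [0,0,0],"claw": 0},
  ],
)

```text
t: 11.35
eef_pos: [0.5559, 0.0336, 0.0845]
ee_rot: [-3.142, -0.0, -1.97]
force: [-0.5, -0.0, 1.7]
width: 0.0003
gripper_force: 1.3
```

Request:
servo_tool(
  targets=[
    {"xyz": [0,0,0.1],"angular": [0,0,0],"claw": 0},
    {"xyz": [0,0,0.1],"angular": [0,0,0],"claw": 0},
    {"xyz": [0,0,0.1],"angular": [0,0,0],"claw": 0},
  ],
)

```text
t: 11.65
eef_pos: [0.5562, 0.0336, 0.0821]
ee_rot: [-3.141, 0.0, -1.969]
force: [-5.2, 0.3, 17.5]
width: 0.0006
gripper_force: 8.7
```

Request:
servo_tool(
  targets=[
    {"xyz": [0,0,0.1],"angular": [0,0,0],"claw": 0},
    {"xyz": [0,0,0],"angular": [0,0,0],"claw": 0},
  ],
)

```text
t: 11.85
eef_pos: [0.5562, 0.0336, 0.082]
ee_rot: [-3.141, 0.0, -1.969]
force: [-5.2, 0.4, 17.5]
width: 0.0004
gripper_force: 9.0
```

Request:
servo_tool(
  targets=[
    {"xyz": [0,0,0.1],"angular": [0,0,0],"claw": 0},
    {"xyz": [0,0,0],"angular": [0,0,0],"claw": 0},
    {"xyz": [0,0,0],"angular": [0,0,0],"claw": 0},
  ],
)

```text
t: 12.15
eef_pos: [0.5563, 0.0336, 0.0819]
ee_rot: [-3.14, 0.0, -1.969]
force: [-9.0, -0.7, 26.1]
width: 0.0006
gripper_force: 12.9
```

Request:
servo_tool(
  targets=[
    {"xyz": [0,0,-0.3],"angular": [0,0,0],"claw": 0},
    {"xyz": [0,0,-1],"angular": [0,0,0],"claw": 0},
    {"xyz": [0,0,-3],"angular": [0,0,0],"claw": 0},
    {"xyz": [0,0,-4],"angular": [0,0,0],"claw": 0},
    {"xyz": [0,0,-3],"angular": [0,0,0],"claw": 0},
    {"xyz": [3,-1.3,0],"angular": [0,0,0],"claw": 0},
    {"xyz": [4,-1.7,0],"angular": [0,0,0],"claw": 0},
    {"xyz": [4,-1.7,0],"angular": [0,0,0],"claw": 0},
    {"xyz": [4,-1.7,0],"angular": [0,0,0],"claw": 0},
    {"xyz": [4,-1.7,0],"angular": [0,0,0],"claw": 0},
    {"xyz": [4,-1.7,0],"angular": [0,0,0],"claw": 0},
    {"xyz": [4,-1.7,0],"angular": [0,0,0],"claw": 0},
    {"xyz": [3,-1.3,0],"angular": [0,0,0],"claw": 0},
    {"xyz": [0,0,0],"angular": [0,0,0],"claw": 0},
    {"xyz": [0,0,0],"angular": [0,0,0],"claw": 0},
  ],
)

```text
t: 13.65
eef_pos: [0.5569, -0.2933, 0.192]
ee_rot: [3.141, 0.0, -1.972]
force: [0.2, 0.8, -0.5]
width: 0.0004
gripper_force: 0.0
```

```bash
python3 - <<'E'
from h import *
f=cam('side'); A=cv2.resize(f['color'][160:260,300:400],None,fx=4,fy=4,interpolation=2)
g=cam('top'); B=cv2.resize(g['color'][195:295,310:400],None,fx=4,fy=4,interpolation=2)
cv2.imwrite('pics/s6.png',np.hstack([A,B]))
# shaft-hole / hub position vs z
for z in(.06,.07): print(z,proj(f,[.5565,.034,z])*4-[1200,640])
E
```

```text
0.06 [[222.01769273 150.14820592]]
0.07 [[223.29710721 137.41828757]]
```

View pics/s6.png

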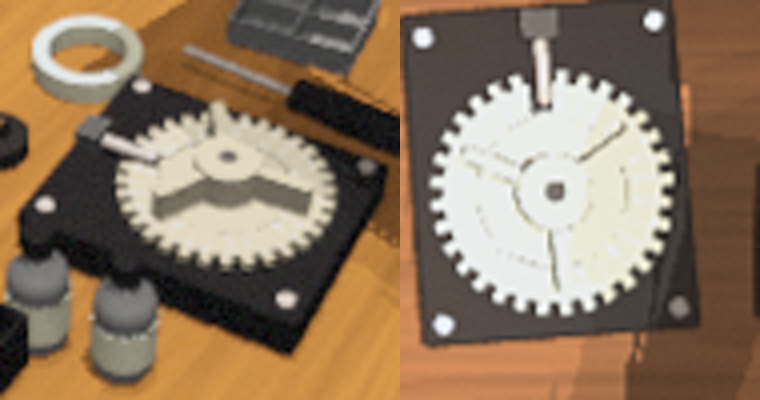

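The gear is down. The hub hole moved from crop row 143 to 157, which is about 10 mm, the pin lies in the notch, and the bystanders are in place.

```bash
python3 -c "
from h import *
print(order.job_done())"
```

```text
the job is handed in; nothing more can be done
None
```

The gear was turned until its notch was over the pin and pressed fully home (about 10 mm down); the hand is clear, nothing else was moved, and the job was handed in at about 14 s.

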